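# Press the corner caddy into the splash guard and hold it

## Robot

A 6-joint arm with a two-finger parallel gripper is mounted at the origin on the work surface. World frame = base frame: x ahead of the robot, y to its left, z up, the work surface at z = 0. Lengths are in mm, angles in rad, forces in N, time in s.
With the tool pointing down it reaches from about 425 to 925 mm from the base axis. Payload 12.5 kg.
Tool frame: the origin (TCP) lies midway between the tips of the shut fingers; the grasp point (between the pads) lies 19 mm behind it; y points along the fingers, x is the direction in which the jaws open and shut, and the axes are right-handed (so a half turn about y gives the same grasp; the last joint's range is limited). The gripper opens to 85 mm and grips with 20 to 120 N. Pads are 22 mm wide; open, the fingers measure 114 mm over their backs; the gripper's body (76 mm by 85 mm) begins 54 mm behind the grasp point. The pads swing forward as they close: fully open they stand 13 mm farther back than shut.
Start: joints at [-1.341, 0.491, 1.559, -0, 1.092, -0.106], TCP at [205.976, -590.101, 231.327] pointing down, gripper open.
Joint ranges: [-3.1, 3.1], [-0.84, 2.19], [0.05, 2.79], [-1.13, 4.28], [0.06, 2.93], [-2.69, 2.69]. Speed limits (rad/s): [2.22, 2.22, 2.79, 3.14, 3.14, 3.14].

## Interface

Orientations are given as a 3x3 rotation matrix whose columns are the frame's x, y, z axes.
In Python, from plant import ctrl, get_image, calibration gives the robot as it stands.
- The arm moves only by the tool move_arm, never from a script. Its argument "steps" is a list of rows, each a list of 4 numbers: the shift along the tool's x, y, z in mm, then the turn about the tool's y in degrees. A call has 1 to 20 rows; each row is the pose to reach, as a shift and turn from the pose commanded when the call began, along the tool's axes at that moment; what a row does not reach only later rows make up. A row lasts 1/10 s, in which the tool goes at most 50 mm and 8.59 degrees, less where a joint would pass 70% of its speed; a pose out of reach is approached as far as the arm can. A call with a gripper value outside its range is refused whole. "hand" is the finger opening in mm, from 0 to 85.4, set as the call begins (left out, the last holds). The fingers move at their own pace and stop on an object; "force" is the grip in N (left out, the last holds). Time passes only in rows, so rows that repeat a pose let the fingers close. It gives the time, the measured TCP pose, the force and the opening at its end, in the units of the state.
- ctrl.observe(): the state, without advancing time (a new reading comes with each control period).
- get_image(name): name is "side" or "top" or "wrist"; returns the picture (480x640x3 uint8, red, green, blue); there is no depth.
- calibration(name): a dict with "fov_y" (degrees; the focal length in pixels is half the picture's height over the tangent of half this angle, whatever the lens; pixels are square), "cx", "cy" (the principal point, pixels), "world_to_cam" (4x4, takes a point from world to camera coordinates); the wrist camera has in their place "hand_eye" (4x4, takes a point from camera to tool coordinates, whose origin is the TCP and whose axes are the tool frame's). Camera axes: x right, y down, z forward; pixel columns grow to the right and rows downward; lengths in mm; the calibration is good to about 2 mm. A picture is of the moment at which its call begins: read the wrist's pose just before it. calibration takes no time and is no camera call.
- ctrl.hand_in(): hands the job in, once; it reports no verdict.
The state is a dict: "time": time; "joints": joint angles; "qvel": joint speeds; "joint_torque": joint torques, N m; "tool_pos": TCP position; "tcp_rot": TCP orientation; "ft_force": force on the tool from outside, world axes, zero at the start; "ft_torque": the same for the moment, N m; "gripper_width": finger opening in mm.
Only numpy, scipy, OpenCV 4.12 (cv2) and the standard library are available. Lean on these libraries where they do the work, as an engineer would, in place of code of your own. Each camera call takes 0.05 s, during which the arm holds its last target.

## Task

Lift the steel corner caddy out of its carton by the black handle and stand it, upright, in the inside corner of the white splash guard, pushed right home so that both of its back plates lie flush on the two panels. Keep pressing it against both panels while its sticky backs take hold: finish still gripping the handle and pressing, with nothing let go. Leave the jar, the onion and the mug where they are.

Things in the scene. Friction and masses are not known exactly. Their poses are not given: they have to be found in the camera images.
- caddy: Loose steel corner caddy, 0.3-0.5 kg. Two upright back plates (each 120 mm long, 55 high, 4 thick) meet at a right angle in a sharp back edge; slatted floor, low front rails. Origin: on the underside below the middle of the handle; z up; x points to the back edge (at x=+50 mm, y=0), whence the plates' outer faces run back at 45 degrees to both sides. Starts on the carton's floor, 4 mm up.
- caddy_handle (a point): Middle of the caddy's black handle, 105 mm above its underside. A straight level bar along the caddy's y, 88 mm long, 12 thick (along x), 22 high (94 to 116 mm above the underside), gripped across its thickness. A 10 by 6 mm steel post carries each end (82 mm apart); open below down to the floor. Axes as the caddy's.
- corner: White splash guard fixed to the worktop: two rigid panels (60 mm high, 10 thick, 170 long inside) meet at an inside right angle. Origin: on the worktop in the open angle, halfway between the panels, 50 mm from the inside edge; z up; x points to that edge (x=+50 mm, y=0), whence the inner faces run back at 45 degrees. A caddy fully home on the worktop has its origin and axes on these.
- panel_left: Part of the splash guard: the rigid panel on its +y side. Same origin and axes as corner; its inner face's normal into the panel is (+x +y) at 45 degrees.
- panel_right: Part of the splash guard: the rigid panel on its -y side. Same origin and axes as corner; its inner face's normal into the panel is (+x -y) at 45 degrees.
- carton: Open brown carton fixed to the worktop, 170 mm (x) by 230 mm (y), walls 35 mm high and 4 mm thick with two flaps cut short on the long sides, floor 4 mm thick. Origin: centre of its underside, on the worktop.
- jar: small closed glass jar, 52 mm across, 85 mm high, between the work places; leave it alone. Origin: centre of its underside
- onion: onion, 74 mm across, 80 mm high; leave it alone. Origin: centre of its underside
- mug: white mug, 80 mm across, 95 mm high; leave it alone. Origin: centre of its underside
Things that resemble listed ones, but are neither listed nor needed, are in the scene too. Leave any purple look-alike of the caddy alone.

How it is judged (in metres and radians):
On the way:
1. the caddy is lifted clear of the carton (underside more than 45 mm above the worktop), carried by the fingers alone (height (world z) of caddy above 0.045 m and contact force between caddy and the fingers above 1 N and contact force between caddy and carton below 0.1 N), for 0.2 s.
At the end, for the whole second after the job is handed in: The caddy is fully home in the corner (within 5 mm in each level direction, 2 degrees of square, 2.9 degrees of upright, underside at most 8 mm above the worktop), at rest, pressing on each panel with more than 1.5 N and still gripped by the fingers, all through the last second (x of caddy in the frame of corner between -0.005 and 0.005 m and y of caddy in the frame of corner between -0.005 and 0.005 m and z of caddy in the frame of corner between -0.008 and 0.008 m and angle between the x axis of caddy and the x axis of corner, either way round below 0.035 rad and angle between caddy's own z axis and vertical below 0.05 rad and contact force between caddy and panel_left above 1.5 N and contact force between caddy and panel_right above 1.5 N and contact force between caddy and the fingers above 2 N and linear speed of caddy below 0.01 m/s); the arm keeps its last pose, push and grip.
It fails at once if a bystander is pushed more than 25 mm or tipped (distance of any of jar, onion, mug from where it was at the start of the episode above 0.025 m or angle between any of jar, onion, mug's own z axis and vertical above 0.35 rad).
It also fails if it takes over 56 s, if anything falls off the work surface, if the arm or the gripper's body presses on something with over 40 N, if the wrist force passes 120 N, or if a joint passes its speed limit or range.

## Working session

There is one attempt and no reset: what is moved stays moved. The work goes in short steps, Python scripts to look and compute and a tool call to move; the robot and the scene stay as the last step left them, time stands still between calls to the robot, and variables do not carry over. Pictures are saved under pics/ and viewed, and the job is handed in when it is done.

Besides the shell and the picture viewer there is one more tool, called after ">>>" as name(argument=value, ...), one argument or row to a line, values as JSON. move_arm: Moves the arm, as the interface text tells. Its arguments: {"type":"object","properties":{"steps":{"type":"array","items":{"type":"array","items":{"type":"number"}}},"hand":{"type":"number"},"force":{"type":"number"}},"required":["steps"]}

```bash
ls; mkdir -p pics; python3 - <<'E'
from plant import ctrl,get_image,calibration
import cv2,numpy as np
np.set_printoptions(precision=4,suppress=True)
s=ctrl.observe();print(s)
for n in ["side","top","wrist"]:
    im=get_image(n);cv2.imwrite(f"pics/{n}0.png",im[:,:,::-1]);print(n,calibration(n))
E
```

```text
pics
{'time': 0.0, 'joints': array([-1.3406,  0.4916,  1.5595,  0.    ,  1.0917, -0.1056]), 'qvel': array([ 0.0003, -0.    , -0.0013, -0.0009, -0.0019,  0.0027]), 'joint_torque': array([  0.0026, -61.8441, -26.159 ,   0.    ,   0.0041,   0.    ]), 'tool_pos': array([ 205.9202, -589.8505,  230.701 ]), 'tcp_rot': array([[ 0.3295, -0.0003,  0.9441],
       [-0.9441,  0.0012,  0.3295],
       [-0.0012, -1.    ,  0.0001]]), 'ft_force': array([-0.9788, -0.3833, -1.2747]), 'ft_torque': array([ 0.0339,  0.0168, -0.0319]), 'gripper_width': 85.55192865564315}
side {'fov_y': 48.57517198317052, 'cx': 331.32685086453915, 'cy': 244.59545494399214, 'world_to_cam': array([[ -0.867 ,  -0.4981,   0.0112, 453.3522],
       [ -0.3857,   0.6567,  -0.6481, 244.7688],
       [  0.3155,  -0.5662,  -0.7615, 722.584 ],
       [  0.    ,   0.    ,   0.    ,   1.    ]])}
top {'fov_y': 54.9656101521787, 'cx': 320.9932963617964, 'cy': 237.570901823623, 'world_to_cam': array([[ -0.0127,  -0.9999,   0.0059,  14.2528],
       [ -0.9968,   0.0122,  -0.0789, 527.9021],
       [  0.0788,  -0.0069,  -0.9969, 841.9221],
       [  0.    ,   0.    ,   0.    ,   1.    ]])}
wrist {'fov_y': 61.15204606909366, 'cx': 317.2062397527173, 'cy': 243.27733999797977, 'hand_eye': array([[   1.    ,    0.    ,    0.0012,   -0.435 ],
       [  -0.0011,   -0.3087,    0.9512, -141.6253],
       [   0.0004,   -0.9512,   -0.3087,   78.3671],
       [   0.    ,    0.    ,    0.    ,    1.    ]])}
```

View pics/side0.png

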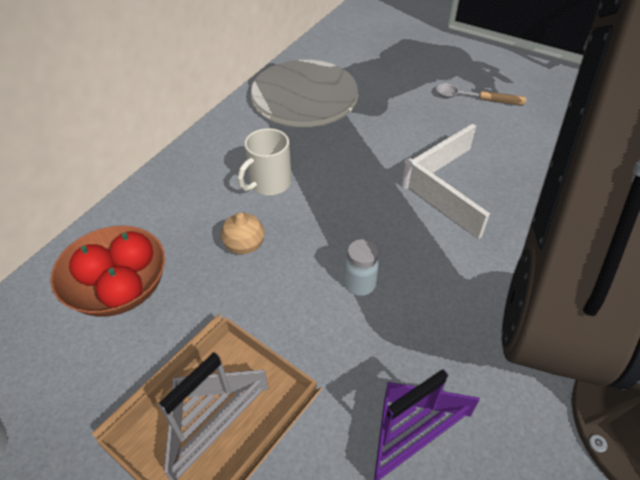

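View pics/top0.png

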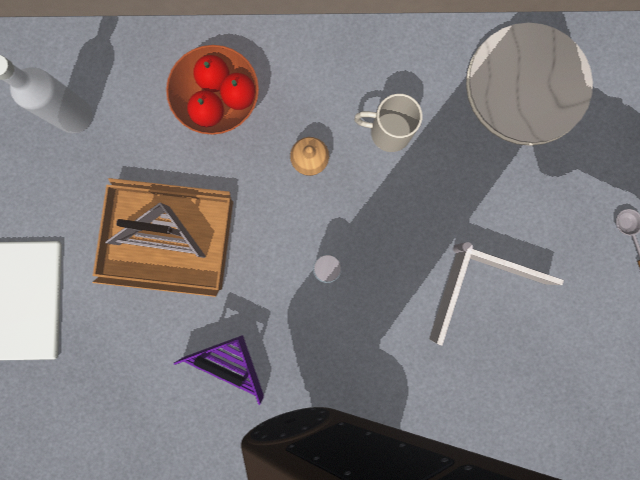

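View pics/wrist0.png

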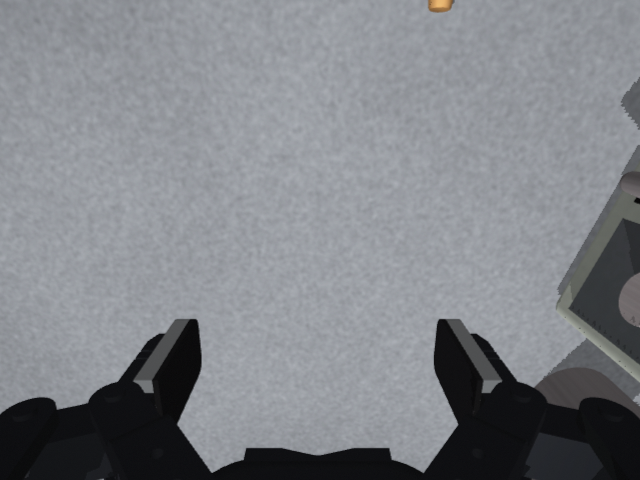

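```bash
cat > h.py <<'E'
from plant import ctrl,get_image,calibration
import cv2,numpy as np
np.set_printoptions(precision=3,suppress=True)
def cam(name,state=None):
    c=calibration(name)
    f=240/np.tan(np.radians(c['fov_y']/2)); K=np.array([[f,0,c['cx']],[0,f,c['cy']],[0,0,1]])
    if name=='wrist':
        T=np.eye(4);T[:3,:3]=state['tcp_rot'];T[:3,3]=state['tool_pos']
        W=np.linalg.inv(T@np.array(c['hand_eye']))
    else: W=np.array(c['world_to_cam'])
    return K,W
def toplane(px,z,K,W):
    px=np.atleast_2d(np.array(px,float)); d=np.linalg.inv(K)@np.c_[px,np.ones(len(px))].T
    R=W[:3,:3];o=-R.T@W[:3,3]; d=R.T@d
    return (o[:,None]+d*((z-o[2])/d[2])).T
def tri(p1,c1,p2,c2):
    P1=c1[0]@c1[1][:3];P2=c2[0]@c2[1][:3]
    X=cv2.triangulatePoints(P1,P2,np.array(p1,float).reshape(2,1),np.array(p2,float).reshape(2,1));return (X[:3]/X[3]).ravel()
def proj(X,K,W):
    X=np.atleast_2d(X); p=K@(W[:3,:3]@X.T+W[:3,3:4]); return (p[:2]/p[2]).T
E
python3 - <<'E'
from h import *
im=cv2.imread('pics/top0.png')
cv2.imwrite('pics/tz1.png',cv2.resize(im[165:310,80:250],None,fx=4,fy=4,interpolation=cv2.INTER_CUBIC))
cv2.imwrite('pics/tz2.png',cv2.resize(im[230:360,420:580],None,fx=4,fy=4,interpolation=cv2.INTER_CUBIC))
K,W=cam('top')
print(toplane([[470,250],[562,283],[440,343]],60,K,W))
print(toplane([[118,223],[178,231]],116,K,W))
print('onion,jar',toplane([[310,155],[327,269],[398,121]],85,K,W))
print('carton',toplane([[110,180],[232,190],[217,293],[94,278]],35,K,W))
E
```

```text
[[ 499.436 -257.653   60.   ]
 [ 438.746 -419.139   60.   ]
 [ 336.719 -198.633   60.   ]]
[[548.956 345.513 116.   ]
 [534.382 245.781 116.   ]]
onion,jar [[ 668.551   25.54    85.   ]
 [ 468.578   -1.548   85.   ]
 [ 727.955 -130.629   85.   ]]
carton [[638.674 397.193  35.   ]
 [617.31  171.437  35.   ]
 [428.087 198.227  35.   ]
 [458.137 422.048  35.   ]]
```

View pics/tz1.png

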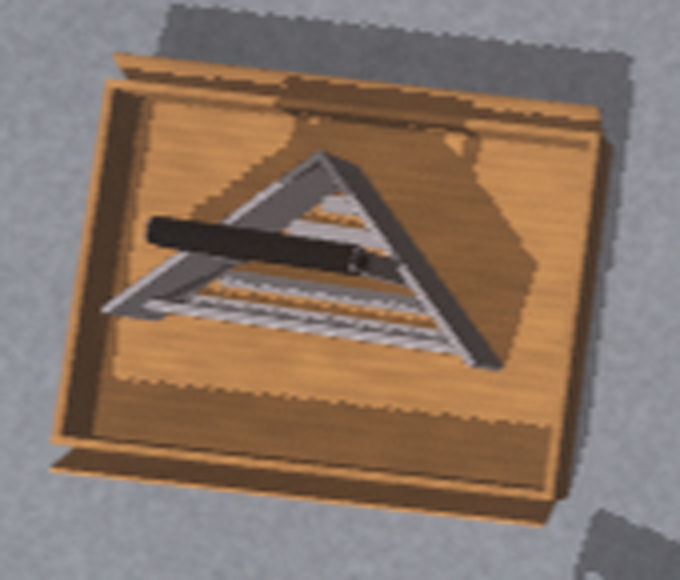

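View pics/tz2.png

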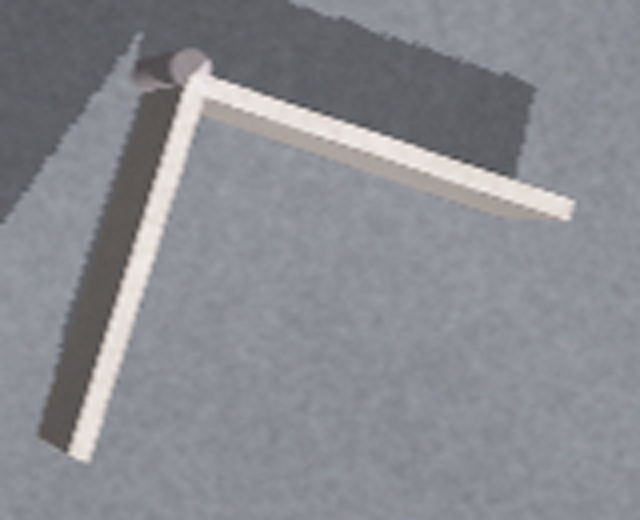

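>>> move_arm(
  steps=[
    [-180, 0, 300, -95],
    [-180, 0, 300, -95],
    [-180, 0, 300, -95],
    [-180, 0, 300, -95],
    [-180, 0, 300, -95],
    [-180, 0, 300, -95],
    [-180, 0, 300, -95],
    [-180, 0, 300, -95],
    [-180, 0, 300, -95],
    [-180, 0, 300, -95],
    [-180, 0, 300, -95],
    [-180, 0, 300, -95],
    [-180, 0, 300, -95],
    [-180, 0, 300, -95],
    [-180, 0, 300, -95],
    [-180, 0, 300, -95],
  ],
  hand=60,
)

```text
time: 1.75
tool_pos: [429.9, -321.3, 231.3]
tcp_rot: [[0.912, -0.0, -0.409], [0.409, -0.0, 0.912], [-0.0, -1.0, -0.0]]
ft_force: [0.1, -0.1, 0.2]
gripper_width: 60.2
```

```bash
python3 - <<'E'
from h import *
s=ctrl.observe();np.save('s1.npy',s,allow_pickle=True);print(s['time'],s['tool_pos'],s['joints'],s['ft_force'],s['qvel'])
cv2.imwrite('pics/wrist1.png',get_image('wrist')[:,:,::-1])
cv2.imwrite('pics/top1.png',get_image('top')[:,:,::-1])
E
```

```text
1.75 [ 429.874 -321.314  231.31 ] [-0.765  0.366  1.775 -0.     1.    -1.187] [ 0.128 -0.132  0.2  ] [ 0.001 -0.001  0.     0.    -0.001 -0.008]
```

View pics/wrist1.png

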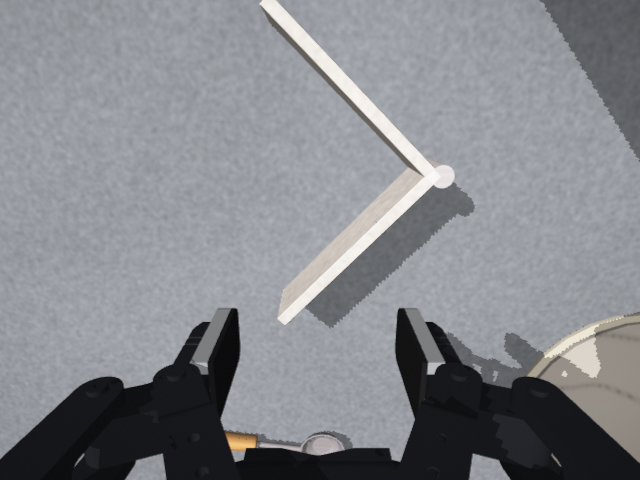

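```bash
cat > corner.py <<'E'
from h import *
def fitedges(im,K,W,z=60,show=None):
    # bright white top faces
    m=(im.min(2)>200).astype(np.uint8); return m
s=np.load('s1.npy',allow_pickle=True).item()
im=cv2.imread('pics/wrist1.png'); K,W=cam('wrist',s)
for p in [(350,95),(345,92),(330,280),(340,250),(400,210),(444,177),(300,200),(320,285)]: print(p,im[p[1],p[0]])
cv2.imwrite('pics/wz1.png',cv2.resize(im[0:330,240:480],None,fx=2.4,fy=1.8) if 0 else cv2.resize(im[140:220,380:480],None,fx=7,fy=7,interpolation=cv2.INTER_NEAREST))
E
python3 corner.py
```

```text
(350, 95) [238 241 246]
(345, 92) [234 239 243]
(330, 280) [232 237 241]
(340, 250) [190 199 207]
(400, 210) [237 241 245]
(444, 177) [227 225 232]
(300, 200) [172 167 163]
(320, 285) [228 233 238]
```

View pics/wz1.png

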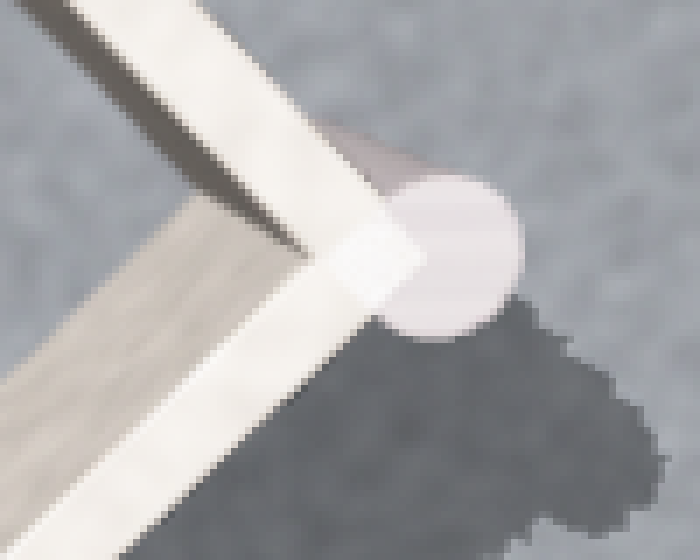

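```bash
cat > corner.py <<'E'
from h import *
s=np.load('s1.npy',allow_pickle=True).item()
im=cv2.imread('pics/wrist1.png').astype(float); K,W=cam('wrist',s)
g=im[:,:,0]
def leftedge(rows,thr,x0):
    o=[]
    for r in rows:
        x=np.where(g[r,240:480]>thr)[0]
        if len(x)==0: continue
        x=x[0]+240; a,b=g[r,x-1],g[r,x]; o.append([x-1+(thr-a)/(b-a),r])
    return np.array(o)
U=leftedge(range(20,165),170,0); 
L=leftedge(range(188,300),212,0)
def fit(P):
    P=P[:,:2]; v=cv2.fitLine(P.astype(np.float32),cv2.DIST_HUBER,0,1e-3,1e-3).ravel(); d,c=v[:2],v[2:]
    if d[1]<0:d=-d
    r=np.cross(d,P-c); print('resid',np.abs(r).max(),r.std()); return d,c
E3=[]
for P in (U,L):
    X=toplane(P,60,K,W)[:,:2]; E3.append(fit(X))
(d1,c1),(d2,c2)=E3
t=np.linalg.solve(np.c_[d1,-d2],c2-c1); V=c1+d1*t[0]
# direct away from vertex
d1=d1*np.sign(d1@(c1-V)); d2=d2*np.sign(d2@(c2-V))
print('vertex',V,d1,d2,'angle',np.degrees(np.arccos(d1@d2)))
x=-(d1+d2);x/=np.linalg.norm(x); yaw=np.degrees(np.arctan2(x[1],x[0]))
print('corner yaw',yaw,'origin',V-50*x)
E
python3 corner.py 2>&1 | grep -v -i warn
python3 - <<'E'
from h import *
# independent: from top & side
im=cv2.imread('pics/top1.png');cv2.imwrite('pics/tz3.png',cv2.resize(cv2.imread('pics/top0.png')[235:275,455:495],None,fx=14,fy=14,interpolation=cv2.INTER_NEAREST))
E
```

```text
r=np.cross(d,P-c); print('resid',np.abs(r).max(),r.std()); return d,c
resid 44.21890324026997 16.10254032446421
resid 0.23571175348119766 0.07349475455848394
vertex [ 384.258 -557.116] [-0.053  0.999] [0.337 0.941] angle 22.750166
corner yaw -98.321976 origin [ 391.494 -507.642]
```

View pics/tz3.png

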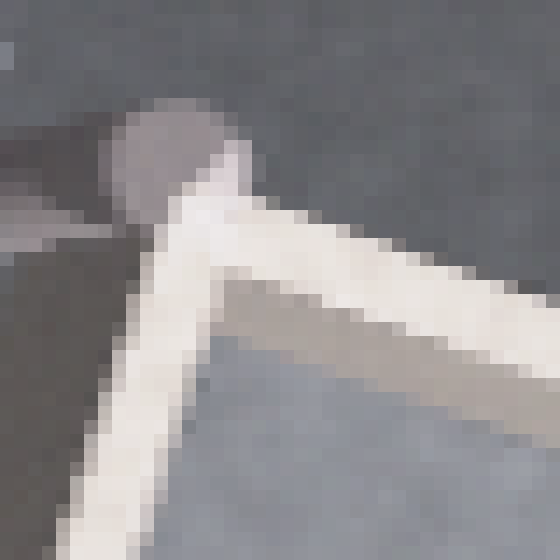

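```bash
sed -i 's/165),170/165),205/; s/np.cross(d,P-c)/((P-c)@np.array([-d[1],d[0]]))/' corner.py; python3 corner.py; python3 - <<'E'
from h import *
K,W=cam('top'); print(toplane([[469.6,253.4]],60,K,W))
s=np.load('s1.npy',allow_pickle=True).item()
print(tri([469.6,253.4],cam('top'),[424.5,176.6],cam('wrist',s)))
E
```

```text
resid 0.16059152402347912 0.06416673699738779
resid 0.23571175348119683 0.07349475455848399
vertex [ 491.119 -258.616] [-0.941  0.339] [-0.337 -0.941] angle 90.093185
corner yaw 25.256348 origin [ 445.898 -279.949]
[[ 493.378 -256.706   60.   ]]
[ 493.709 -259.151   52.664]
```

>>> move_arm(
  steps=[
    [354, 0, 520, 32.5],
    [354, 0, 520, 32.5],
    [354, 0, 520, 32.5],
    [354, 0, 520, 32.5],
    [354, 0, 520, 32.5],
    [354, 0, 520, 32.5],
    [354, 0, 520, 32.5],
    [354, 0, 520, 32.5],
    [354, 0, 520, 32.5],
    [354, 0, 520, 32.5],
    [354, 0, 520, 32.5],
    [354, 0, 520, 32.5],
    [354, 0, 520, 32.5],
    [354, 0, 520, 32.5],
    [354, 0, 520, 32.5],
    [354, 0, 520, 32.5],
    [354, 0, 520, 32.5],
  ],
)

```text
time: 3.55
tool_pos: [539.3, 297.0, 231.4]
tcp_rot: [[0.989, 0.0, 0.145], [-0.145, -0.0, 0.989], [0.0, -1.0, -0.0]]
ft_force: [0.2, -0.2, -0.3]
gripper_width: 60.1
```

```bash
python3 - <<'E'
from h import *
s=ctrl.observe();np.save('s2.npy',s,allow_pickle=True);print(s['time'],s['tool_pos'],s['joints'],s['ft_force'],s['qvel'])
cv2.imwrite('pics/wrist2.png',get_image('wrist')[:,:,::-1])
E
```

```text
3.55 [539.309 296.998 231.45 ] [ 0.396  0.477  1.583 -0.     1.081  0.542] [ 0.151 -0.198 -0.339] [-0.002 -0.    -0.004  0.001 -0.001  0.003]
```

View pics/wrist2.png

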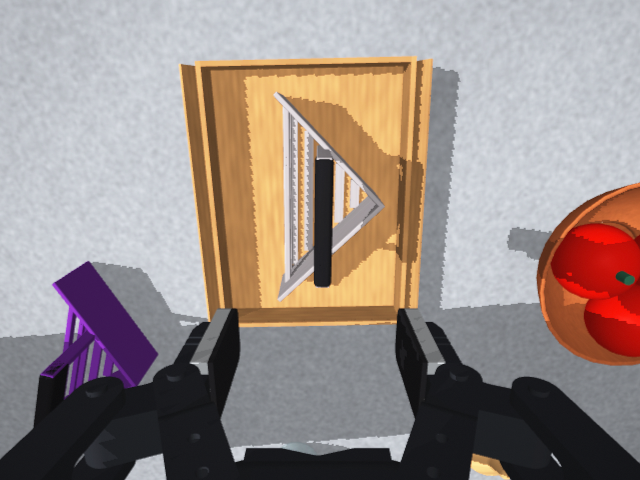

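```bash
python3 - <<'E'
from h import *
s=np.load('s2.npy',allow_pickle=True).item()
im=cv2.imread('pics/wrist2.png'); K,W=cam('wrist',s)
m=(im.max(2)<60).astype(np.uint8); m[300:]=0; m[:,:280]=0;m[:,370:]=0
n,l,st,_=cv2.connectedComponentsWithStats(m); i=1+np.argmax(st[1:,4]); print(st[i])
rows=range(st[i][1]+8,st[i][1]+st[i][3]-12)
c=[]
for r in rows:
    x=np.where(l[r]==i)[0]; c.append([x.min(),x.max(),r])
c=np.array(c,float); print(c[::20], im[200,310:338].max(1), im[270:292,322].max(1))
mid=np.c_[(c[:,0]+c[:,1])/2,c[:,2]]
for z in (120,112):
    X=toplane(mid,z,K,W)[:,:2]
    v=cv2.fitLine(X.astype(np.float32),cv2.DIST_HUBER,0,1e-3,1e-3).ravel();d=v[:2]*np.sign(v[1])
    e=toplane([[mid[0,0],st[i][1]-.5],[mid[-1,0],st[i][1]+st[i][3]-.5]],z,K,W)
    wid=toplane([[c[60,0]-.5,c[60,2]],[c[60,1]+.5,c[60,2]]],z,K,W)
    print(z,'y dir',d,'xyaw',np.degrees(np.arctan2(-d[0],d[1])),'ends',e,np.linalg.norm(e[0]-e[1]),'mid',e.mean(0),'w',wid[0]-wid[1])
# back edge apex at top z=59 and plate tips
print('apex',toplane([[381,206],[277,96],[280,298]],59,K,W))
E
python3 - <<'E'
import cv2
im=cv2.imread('pics/wrist2.png');cv2.imwrite('pics/wz2.png',cv2.resize(im[140:300,260:400],None,fx=3.7,fy=3.7,interpolation=cv2.INTER_NEAREST))
E
```

```text
[ 314  160   19  127 2174]
[[315. 332. 168.]
 [315. 332. 188.]
 [315. 331. 208.]
 [315. 331. 228.]
 [314. 330. 248.]
 [315. 330. 268.]] [153 157 164 163 114  34  38  36  38  40  39  37  36  37  35  36  35  35
  34  33  27  23  76 191 239 223 226 227] [ 35  36  36  34  36  36  36  36  35  35  36  34  35  35  36  33  56 159
 237 238 238 238]
120 y dir [0.156 0.988] xyaw -8.961971 ends [[549.772 346.864 120.   ]
 [536.863 262.888 120.   ]] 84.96237034747912 mid [543.318 304.876 120.   ] w [-10.888   1.597   0.   ]
112 y dir [0.156 0.988] xyaw -8.962101 ends [[549.77  345.957 112.   ]
 [536.452 259.327 112.   ]] 87.64826392334585 mid [543.111 302.642 112.   ] w [-11.232   1.647   0.   ]
apex [[589.614 297.537  59.   ]
 [522.673 389.912  59.   ]
 [496.887 230.371  59.   ]]
```

View pics/wz2.png

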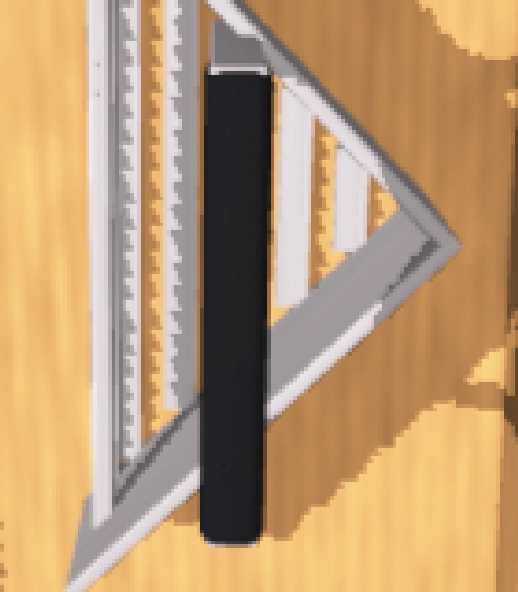

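>>> move_arm(
  steps=[
    [2.8, 40, 8.3, 0.7],
    [2.8, 70, 8.3, 0.7],
    [2.8, 90, 8.3, 0.7],
    [2.8, 105, 8.3, 0.7],
    [2.8, 120, 8.3, 0.7],
    [2.8, 130, 8.3, 0.7],
    [2.8, 137, 8.3, 0.7],
    [2.8, 140, 8.3, 0.7],
    [2.8, 140, 8.3, 0.7],
    [2.8, 140, 8.3, 0.7],
  ],
)

```text
time: 4.6
tool_pos: [543.4, 306.1, 91.8]
tcp_rot: [[0.988, 0.001, 0.156], [-0.156, 0.0, 0.988], [0.001, -1.0, 0.0]]
ft_force: [0.2, 0.3, -0.2]
gripper_width: 60.0
```

```bash
python3 - <<'E'
from h import *
s=ctrl.observe();print(s['time'],s['tool_pos'],s['ft_force'])
cv2.imwrite('pics/wrist3.png',get_image('wrist')[:,:,::-1])
E
```

```text
4.6 [543.413 306.062  91.807] [ 0.175  0.269 -0.211]
```

View pics/wrist3.png

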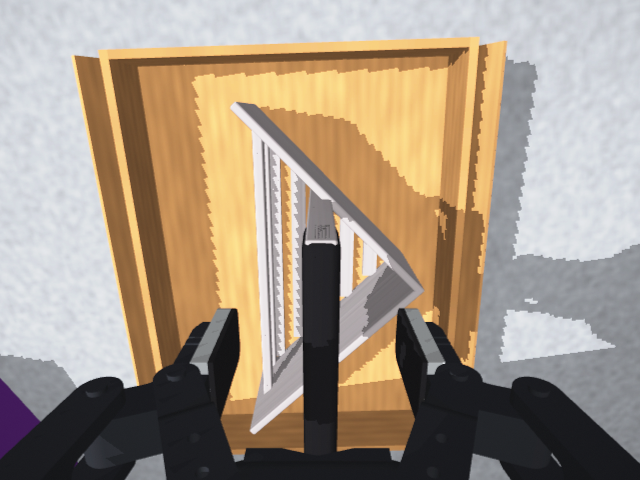

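The bar (columns 303–340) sits centred between the fingers (239–397), so I'm closing now.

>>> move_arm(
  steps=[
    [0, 0, 0, 0],
    [0, 0, 0, 0],
    [0, 0, 0, 0],
    [0, 0, 0, 0],
    [0, 0, 0, 0],
    [0, 0, 0, 0],
    [0, 0, 0, 0],
    [0, 0, 0, 0],
  ],
  hand=0,
  force=80,
)

```text
time: 5.45
tool_pos: [543.4, 306.0, 91.4]
tcp_rot: [[0.988, 0.001, 0.156], [-0.156, 0.0, 0.988], [0.001, -1.0, 0.0]]
ft_force: [1.9, 0.5, 1.8]
gripper_width: 10.4
```

>>> move_arm(
  steps=[
    [0, -10, 0, 0],
    [0, -20, 0, 0],
    [0, -35, 0, 0],
    [0, -55, 0, 0],
    [0, -80, 0, 0],
    [0, -105, 0, 0],
    [0, -130, 0, 0],
    [0, -150, 0, 0],
    [0, -160, 0, 0],
    [0, -160, 0, 0],
    [0, -160, 0, 0],
    [0, -160, 0, 0],
  ],
)

```text
time: 6.65
tool_pos: [542.7, 305.8, 250.0]
tcp_rot: [[0.988, -0.002, 0.156], [-0.156, -0.001, 0.988], [-0.002, -1.0, -0.001]]
ft_force: [-0.2, -0.6, -4.7]
gripper_width: 10.8
```

```bash
python3 - <<'E'
from h import *
s=ctrl.observe();np.save('s3.npy',s,allow_pickle=True);print(s['time'],s['tool_pos'],s['ft_force'],s['ft_torque'],s['gripper_width'])
for n in ('wrist','side'): cv2.imwrite(f'pics/{n}4.png',get_image(n)[:,:,::-1])
E
```

```text
6.65 [542.728 305.824 250.019] [-0.237 -0.56  -4.697] [ 0.034 -0.042 -0.011] 10.806723778146395
```

View pics/wrist4.png

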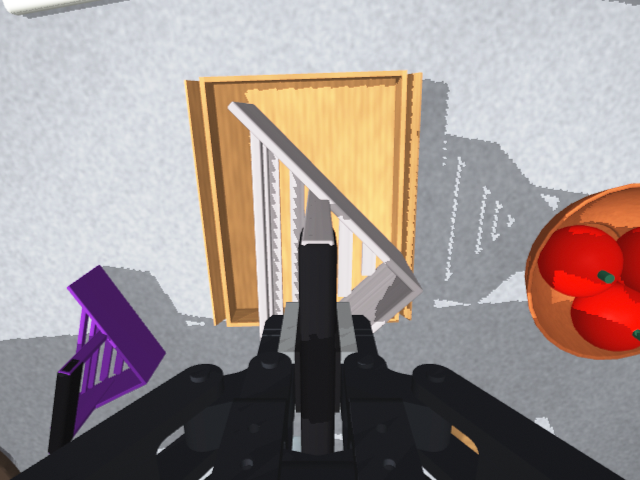

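View pics/side4.png

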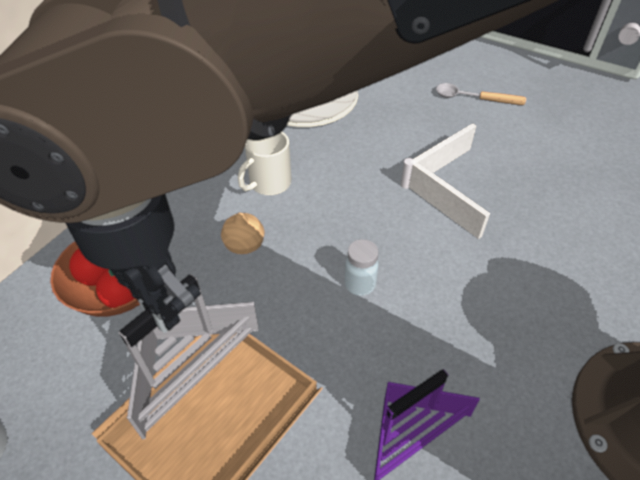

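```bash
python3 - <<'E'
import cv2
im=cv2.imread('pics/wrist4.png');cv2.imwrite('pics/wz4.png',cv2.resize(im[80:340,210:440],None,fx=2.3*1.3,fy=2.3,interpolation=cv2.INTER_NEAREST) if 0 else cv2.resize(im[230:340,330:450],None,fx=5,fy=5,interpolation=cv2.INTER_NEAREST))
cv2.imwrite('pics/wz5.png',cv2.resize(im[90:260,220:350],None,fx=3.5,fy=3.5,interpolation=cv2.INTER_NEAREST))
E
```

```text
(no output)
```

View pics/wz4.png

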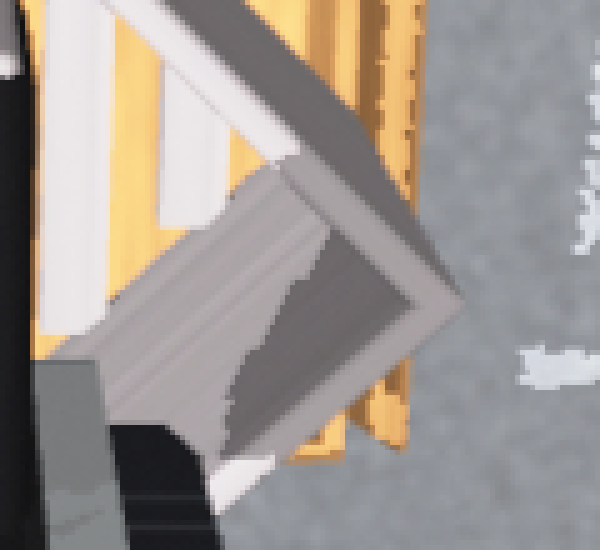

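View pics/wz5.png

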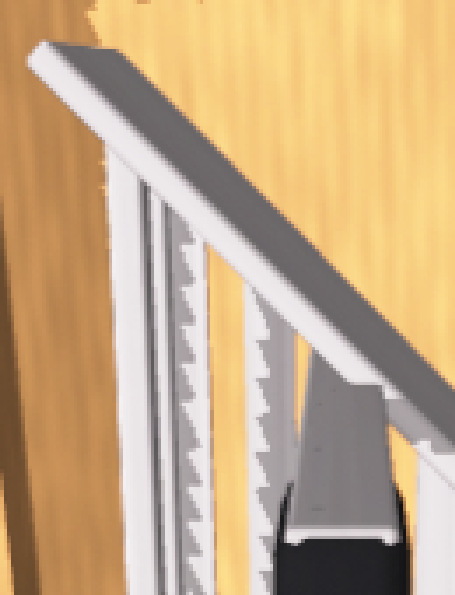

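```bash
python3 - <<'E'
from h import *
s=np.load('s3.npy',allow_pickle=True).item(); K,W=cam('wrist',s)
T=s['tool_pos'];R=s['tcp_rot']
zu=4+(T[2]-91.4)
for z in (zu+52,zu+55,zu+58):
    X=toplane([[421.9,289.9],[232.4,101.2]],z,K,W); L=(X-T)@R  # tool coords
    d=X[1]-X[0]; yaw=np.degrees(np.arctan2(d[1],d[0]))-135
    print(z,L,np.linalg.norm(d),'caddy yaw',yaw,'tool yaw',np.degrees(np.arctan2(R[1,0],R[0,0])))
    a=np.radians(yaw); print('origin in tool',(X[0]-50*np.array([np.cos(a),np.sin(a),0])-T)@R)
E
```

```text
214.61894666159623 [[ 49.037  35.313  -1.766]
 [-35.711  35.362  83.009]] 119.87140219162167 caddy yaw -8.969962981986598 tool yaw -8.961087699872381
origin in tool [-0.963 35.404 -1.758]
217.61894666159623 [[ 48.189  32.313  -0.393]
 [-35.122  32.361  82.945]] 117.8388545144767 caddy yaw -8.969962981986598 tool yaw -8.961087699872381
origin in tool [-1.811 32.404 -0.385]
220.61894666159623 [[ 47.341  29.313   0.98 ]
 [-34.533  29.36   82.88 ]] 115.80630683733159 caddy yaw -8.969962981986598 tool yaw -8.961087699872381
origin in tool [-2.659 29.404  0.988]
```

>>> move_arm(
  steps=[
    [-1, 0, -15, -1],
    [-3, 0, -45, -3],
    [-5, 0, -85, -5],
    [-8, 0, -130, -7],
    [-10, 0, -170, -9.5],
    [-13, 0, -210, -12],
    [-15, 0, -250, -14],
    [-18, 0, -290, -16],
    [-20, 0, -330, -18],
    [-22, 0, -370, -20],
    [-25, 0, -410, -23],
    [-28, 0, -450, -25],
    [-30, 0, -490, -27],
    [-32, 0, -530, -29],
    [-35, 0, -565, -31],
    [-36, 0, -590, -33],
    [-37, 0, -607, -34],
    [-37, 0, -617, -34.2],
    [-37, 0, -617, -34.2],
    [-37, 0, -617, -34.2],
  ],
  force=110,
)

```text
time: 8.75
tool_pos: [410.5, -297.1, 251.1]
tcp_rot: [[0.905, -0.0, -0.426], [0.426, 0.001, 0.905], [-0.0, -1.0, 0.001]]
ft_force: [-0.2, 0.9, -4.2]
gripper_width: 10.3
```

```bash
python3 - <<'E'
from h import *
s=ctrl.observe();np.save('s4.npy',s,allow_pickle=True);print(s['time'],s['tool_pos'],s['tcp_rot'],s['ft_force'],s['joints'])
R=s['tcp_rot'];print('yaw',np.degrees(np.arctan2(R[1,0],R[0,0])))
for n in ('wrist','side'): cv2.imwrite(f'pics/{n}5.png',get_image(n)[:,:,::-1])
E
```

```text
8.75 [ 410.533 -297.081  251.108] [[ 0.905 -0.    -0.426]
 [ 0.426  0.001  0.905]
 [-0.    -1.     0.001]] [-0.234  0.862 -4.162] [-0.757  0.301  1.817  0.     1.024 -1.197]
yaw 25.215099606693478
```

View pics/wrist5.png

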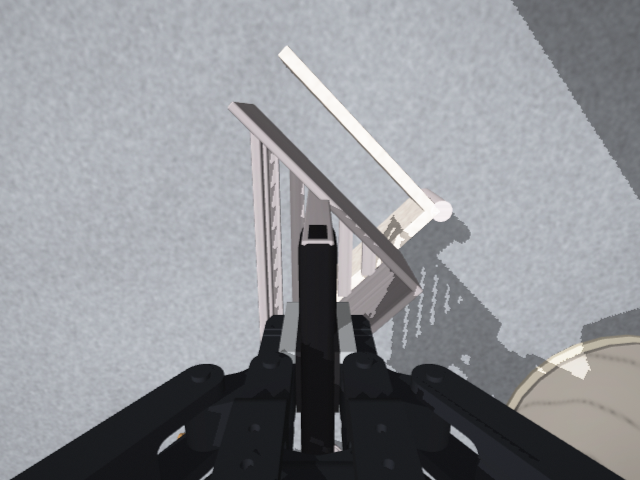

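View pics/side5.png

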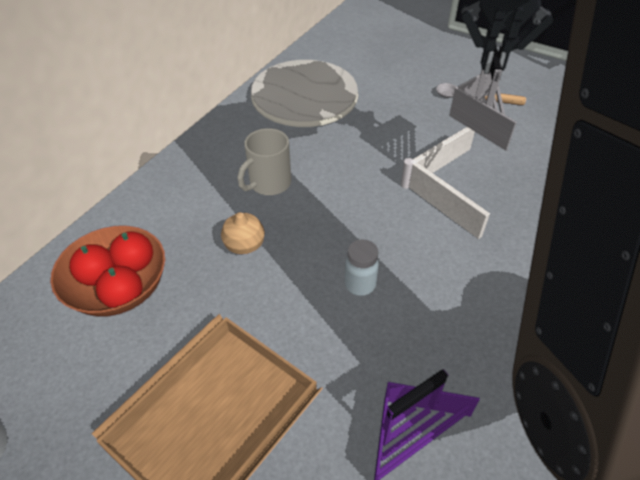

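>>> move_arm(
  steps=[
    [0, 20, 0, 0],
    [0, 50, 0, 0],
    [0, 80, 0, 0],
    [0, 105, 0, 0],
    [0, 125, 0, 0],
    [0, 140, 0, 0],
    [0, 150, 0, 0],
    [0, 156, 0, 0],
    [0, 159, 0, 0],
    [0, 159, 0, 0],
    [0, 159, 0, 0],
  ],
)

```text
time: 9.95
tool_pos: [410.7, -297.8, 92.8]
tcp_rot: [[0.905, 0.001, -0.426], [0.426, -0.001, 0.905], [0.0, -1.0, -0.001]]
ft_force: [-0.1, 0.3, -4.4]
gripper_width: 10.2
```

```bash
python3 - <<'E'
from h import *
s=ctrl.observe();np.save('s5.npy',s,allow_pickle=True);print(s['time'],s['tool_pos'],s['ft_force'],s['joints'])
R=s['tcp_rot'];print('yaw',np.degrees(np.arctan2(R[1,0],R[0,0])))
for n in ('wrist','side'): cv2.imwrite(f'pics/{n}6.png',get_image(n)[:,:,::-1])
E
```

```text
9.95 [ 410.74  -297.838   92.816] [-0.085  0.316 -4.446] [-0.758  0.525  1.983 -0.     0.634 -1.198]
yaw 25.242446561234054
```

View pics/wrist6.png

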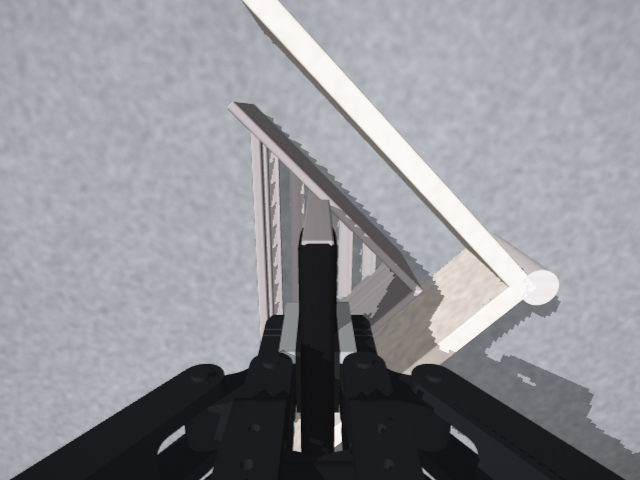

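View pics/side6.png

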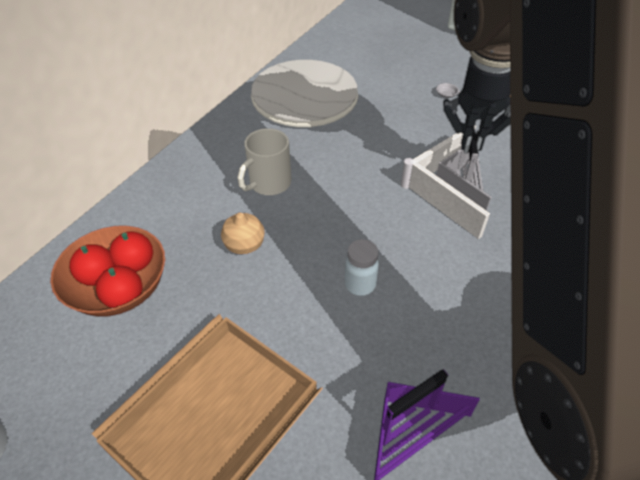

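```bash
python3 - <<'E'
import cv2
im=cv2.imread('pics/wrist6.png');cv2.imwrite('pics/wz6.png',cv2.resize(im[240:340,400:560],None,fx=5,fy=5,interpolation=cv2.INTER_NEAREST))
E
```

```text
(no output)
```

View pics/wz6.png

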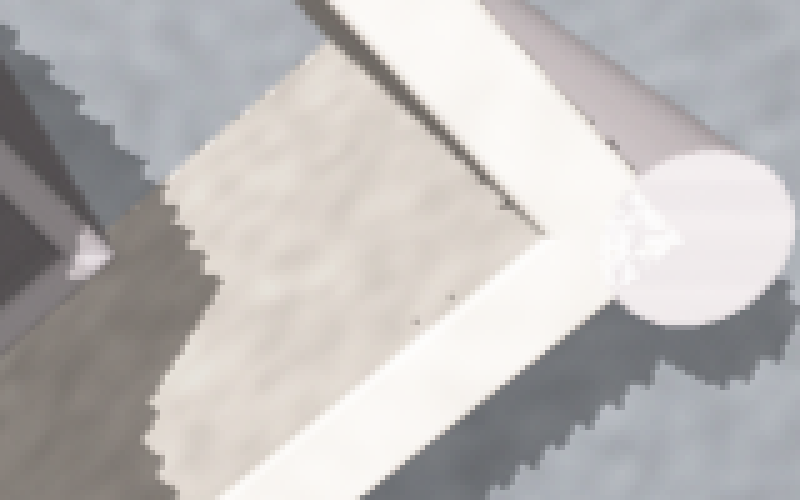

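```bash
python3 - <<'E'
from h import *
s=np.load('s5.npy',allow_pickle=True).item(); K,W=cam('wrist',s)
T=s['tool_pos'];R=s['tcp_rot']
a=toplane([[400+112/5-.5,240+256/5-.5]],60.4,K,W); v=toplane([[400+549/5-.5,240+235/5-.5]],60,K,W)
print(a,v,(v-a)@R, (v-T)@R)
E
```

```text
[[ 454.604 -277.585   60.4  ]] [[ 490.715 -258.38    60.   ]] [[40.853  0.411  1.972]] [[89.156 32.842  1.614]]
```

>>> move_arm(
  steps=[
    [5, 1, 1, 0],
    [12, 2, 2, 0],
    [20, 2.5, 2, 0],
    [27, 2.5, 2, 0],
    [32, 2.5, 2, 0],
    [35, 2.5, 2, 0],
    [37, 2.5, 2, 0],
    [37, 2.5, 2, 0],
    [37, 2.5, 2, 0],
  ],
)

```text
time: 10.95
tool_pos: [443.0, -280.2, 89.8]
tcp_rot: [[0.905, -0.0, -0.426], [0.426, -0.0, 0.905], [-0.0, -1.0, -0.0]]
ft_force: [-0.5, 0.1, -4.0]
gripper_width: 10.3
```

>>> move_arm(
  steps=[
    [0.5, 0, 0, 0],
    [1, 0, 0, 0],
    [1.5, 0, 0, 0],
    [2, 0, 0, 0],
    [2.5, 0, 0, 0],
    [3, 0, 0, 0],
    [3, 0, 0, 0],
    [3, 0, 0, 0],
  ],
)

```text
time: 11.75
tool_pos: [445.8, -279.0, 89.8]
tcp_rot: [[0.904, -0.0, -0.427], [0.427, -0.0, 0.904], [-0.0, -1.0, -0.0]]
ft_force: [-1.7, -2.6, -5.1]
gripper_width: 10.5
```

>>> move_arm(
  steps=[
    [0.5, 0, 0, 0],
    [0.7, 0, -0.2, 0],
    [1, 0, -0.3, 0],
    [1, 0, -0.3, 0],
    [1, 0, -0.3, 0],
  ],
)

```text
time: 12.25
tool_pos: [446.4, -279.0, 89.8]
tcp_rot: [[0.904, -0.001, -0.426], [0.426, -0.0, 0.904], [-0.001, -1.0, 0.0]]
ft_force: [-5.6, -5.3, -4.7]
gripper_width: 10.1
```

```bash
cat > st.py <<'E'
from h import *
s=ctrl.observe();R=s['tcp_rot'];print(s['time'],s['tool_pos'],'F tool',s['ft_force']@R,'M tool',s['ft_torque']@R,'yaw',np.degrees(np.arctan2(R[1,0],R[0,0])),s['gripper_width'])
f=s['ft_force']@R; print('left',(-f[0]-f[2])/2**.5,'right',(-f[0]+f[2])/2**.5)
E
python3 st.py
```

```text
12.25 [ 446.412 -278.976   89.772] F tool [-7.312  4.711 -2.387] M tool [-0.397 -0.06   1.599] yaw 25.243987218619374 10.079601608653725
left 6.858658774788486 right 3.4826440768843097
```

>>> move_arm(
  steps=[
    [0.2, 0, -0.1, 0],
    [0.4, 0, -0.3, 0],
    [0.5, 0, -0.4, 0],
    [0.5, 0, -0.4, 0],
    [0.5, 0, -0.4, 0],
    [0.5, 0, -0.4, 0],
    [0.5, 0, -0.4, 0],
  ],
)

```text
time: 12.95
tool_pos: [446.7, -279.0, 89.7]
tcp_rot: [[0.904, -0.002, -0.427], [0.427, 0.0, 0.904], [-0.001, -1.0, 0.001]]
ft_force: [-7.6, -5.1, -4.3]
gripper_width: 10.2
```

```bash
python3 st.py; python3 - <<'E'
from h import *
s=ctrl.observe();np.save('s6.npy',s,allow_pickle=True)
im=get_image('wrist')[:,:,::-1]; t=get_image('top')[:,:,::-1]; d=get_image('side')[:,:,::-1]
cv2.imwrite('pics/wrist7.png',im)
cv2.imwrite('pics/wz7.png',cv2.resize(im[60:340,200:480],None,fx=2,fy=2,interpolation=cv2.INTER_CUBIC))
cv2.imwrite('pics/sz7.png',cv2.resize(d[90:240,380:520],None,fx=4,fy=4,interpolation=cv2.INTER_CUBIC))
E
```

```text
12.95 [ 446.718 -279.023   89.739] F tool [-9.05   4.325 -1.416] M tool [-0.371 -0.058  1.949] yaw 25.24638073399189 10.218973966530738
left 7.400242723924248 right 5.3977012607487955
```

View pics/wz7.png

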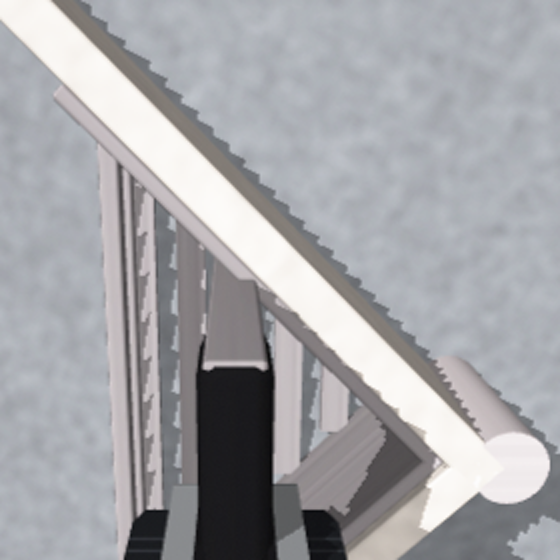

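View pics/sz7.png

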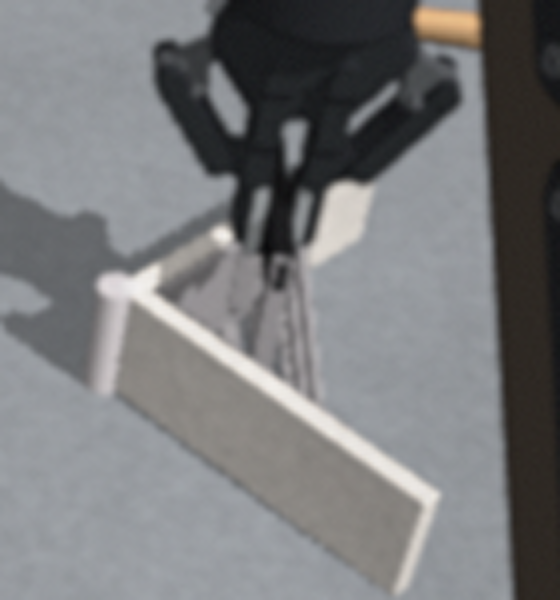

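>>> move_arm(
  steps=[
    [0.1, 0, -0.2, 0],
    [0.2, 0, -0.4, 0],
    [0.3, 0, -0.6, 0],
    [0.3, 0, -0.6, 0],
    [0.3, 0, -0.6, 0],
    [0.3, 0, -0.6, 0],
    [0.3, 0, -0.6, 0],
    [0.3, 0, -0.6, 0],
    [0.3, 0, -0.6, 0],
    [0.3, 0, -0.6, 0],
  ],
)

```text
time: 14.1
tool_pos: [446.8, -279.1, 89.7]
tcp_rot: [[0.904, -0.002, -0.427], [0.427, 0.001, 0.904], [-0.002, -1.0, 0.002]]
ft_force: [-9.7, -2.7, -2.0]
gripper_width: 10.1
```

```bash
python3 st.py; python3 - <<'E'
from h import *
s=ctrl.observe();np.save('s7.npy',s,allow_pickle=True)
im=get_image('wrist')[:,:,::-1]
cv2.imwrite('pics/wrist8.png',im)
cv2.imwrite('pics/wz8.png',cv2.resize(im[230:340,360:480],None,fx=5,fy=5,interpolation=cv2.INTER_NEAREST))
cv2.imwrite('pics/tz8.png',cv2.resize(get_image('top')[215:355,410:580,::-1],None,fx=4,fy=4,interpolation=cv2.INTER_CUBIC))
E
python3 st.py
```

```text
14.1 [ 446.842 -279.057   89.68 ] F tool [-9.901  2.02   1.689] M tool [-0.016 -0.043  2.105] yaw 25.249666117414883 10.115649975453767
left 5.807110050445798 right 8.195251673846437
14.2 [ 446.843 -279.059   89.679] F tool [-9.407  1.922  0.827] M tool [-0.003 -0.028  2.063] yaw 25.24912839759023 10.103896818467383
left 6.067051822242333 right 7.236931417253282
```

View pics/wz8.png

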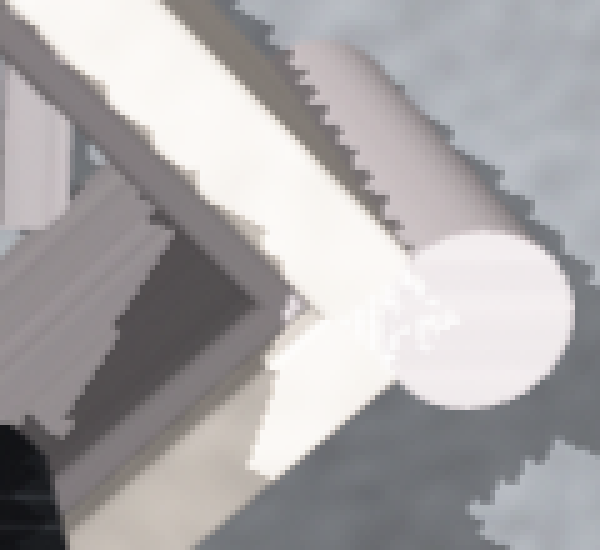

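View pics/tz8.png

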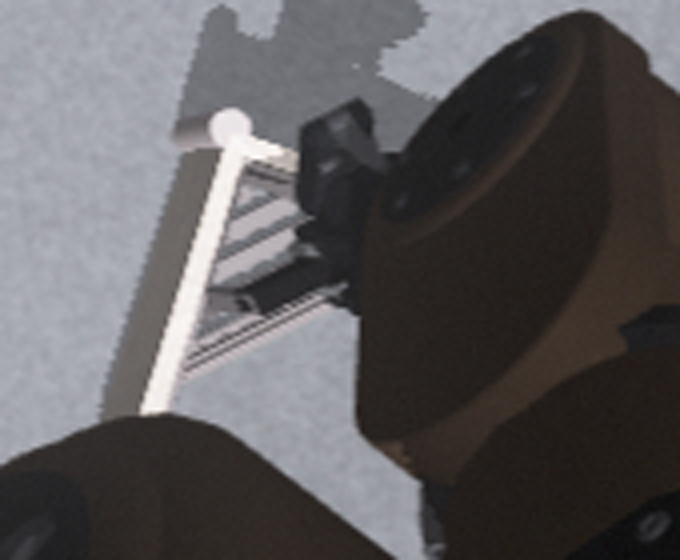

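```bash
python3 - <<'E'
import cv2,numpy as np
a=cv2.imread('pics/wrist6.png');b=cv2.imread('pics/wrist8.png')
o=np.vstack([np.hstack([cv2.resize(i[85:135,215:275],None,fx=6,fy=6,interpolation=cv2.INTER_NEAREST),cv2.resize(i[265:315,380:440],None,fx=6,fy=6,interpolation=cv2.INTER_NEAREST)]) for i in (a,b)])
cv2.imwrite('pics/cmp.png',o)
E
```

```text
(no output)
```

View pics/cmp.png

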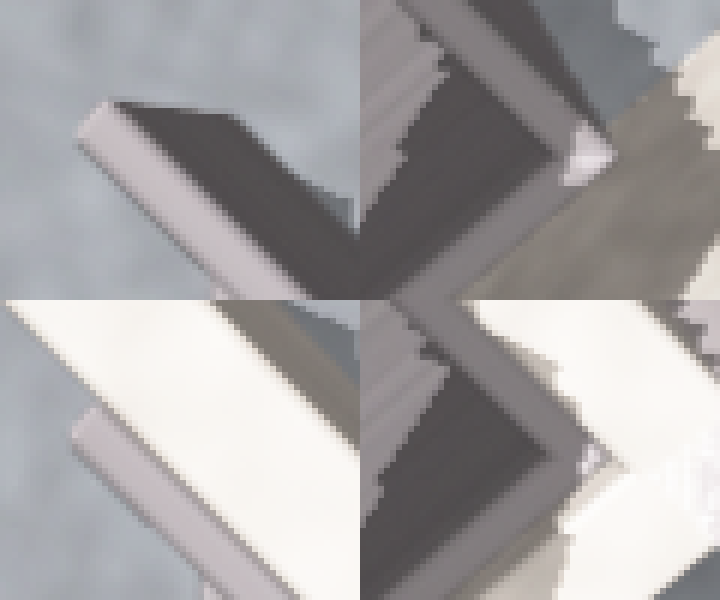

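>>> move_arm(
  steps=[
    [0, 0, 0, 0],
    [0, 0, 0, 0],
    [0, 0, 0, 0],
    [0, 0, 0, 0],
    [0, 0, 0, 0],
    [0, 0, 0, 0],
    [0, 0, 0, 0],
    [0, 0, 0, 0],
    [0, 0, 0, 0],
    [0, 0, 0, 0],
  ],
)

```text
time: 15.2
tool_pos: [446.8, -279.0, 89.7]
tcp_rot: [[0.904, -0.003, -0.427], [0.427, 0.001, 0.904], [-0.002, -1.0, 0.002]]
ft_force: [-8.9, -3.0, -2.0]
gripper_width: 10.2
```

```bash
python3 st.py
```

```text
15.2 [ 446.807 -279.026   89.663] F tool [-9.336  2.008  1.096] M tool [-0.02   0.005  2.104] yaw 25.24894347081939 10.159691547108062
left 5.826605686180916 right 7.377036273056767
```

```bash
python3 -c "
from plant import ctrl
print(ctrl.hand_in())"; python3 st.py
```

```text
the job is handed in; nothing more can be done
None
the job is handed in; nothing more can be done
```

I lifted the caddy out of the carton by its handle and carried it over the jar. It now stands in the inside corner of the splash guard. I handed in at about 15 s, still gripping (110 N set) and pressing; no verdict is reported.

**Last checks before hand-in:**
- **Pressing force:** about 5.8 N on the left panel and 7.4 N on the right. Both come from the wrist force and neglect friction. They stayed steady over the last second.
- **Squareness:** the tool's yaw was 25.25°, against 25.26° measured for the corner. In the wrist picture taken after the lift, caddy and tool yaw agreed to about 0.01°.
- **Tilt:** comparing wrist pictures before and after pressing, the caddy shifted under 1 pixel in the grip, which is roughly 0.01 rad.
- **Height:** the underside should be about 2 mm above the worktop, worked out from the tool height rather than seen.
- **Flushness:** the left plate looks flush in the wrist picture. The right plate is partly hidden by the gripper and showed about 1 mm of apparent offset. I put that down to viewing angle, because the force on the right panel rose when I pushed that way.

The jar, onion and mug were never approached and looked unmoved in the last full side picture I checked, taken just before the final push. The only disagreement was in locating the corner's inside edge: the top and wrist cameras differed by about 2–3 mm. I used the wrist measurement and then contact force.

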